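# Show on camera which paint goes into the gap of the collage

## Robot

A 6-joint arm with a two-finger parallel gripper is mounted at the origin on the work surface. World frame = base frame: x ahead of the robot, y to its left, z up, the work surface at z = 0. Lengths are in m, angles in rad, forces in N, time in s.
With the tool pointing down it reaches from about 0.225 to 0.875 m from the base axis. Payload 3.4 kg.
Tool frame: the origin (TCP) lies between the finger pads, 19 mm behind the fingertips; this is the grasp point; z points along the fingers, y is the line along which they close (so a half turn about z gives the same grasp; the last joint's range is limited). The gripper opens to 85 mm and grips with 20 to 120 N. Pads are 22 mm wide; open, the fingers measure 114 mm over their backs; the gripper's body (76 mm by 85 mm) begins 54 mm behind the grasp point. The pads swing forward as they close: fully open they stand 13 mm farther back than shut.
Start: joints at [-1.342, 0.276, 1.505, -0, 1.361, -0.121], TCP at [0.197, -0.54, 0.25] pointing down, gripper open.
Joint ranges: [-2.89, 2.89], [-0.75, 2.08], [0.22, 2.7], [-1.18, 4.32], [0.11, 2.71], [-2.7, 2.7]. Speed limits (rad/s): [2.57, 2.57, 3.14, 3.14, 3.14, 3.14].

## Interface

Orientations are given as a unit quaternion [w, x, y, z].
In Python, from rig import readout, imaging, manip gives the robot as it stands. The module is installed in compiled form; this text tells all that it offers.
- The arm moves only by the tool servo_tool, never from a script. Its argument "moves" is a list of rows, each an object with "dp": the shift along the tool's x, y, z in units of 0.2 m (1.0 is 0.2 m), a list of three; "delta_rot": the turn, a rotation vector about the tool's x, y, z in units of 0.1 rad (1.0 is 0.1 rad), a list of three; "fingers": the opening, from 0 (shut) to 1 (fully open). In form: [{"dp": [dx, dy, dz], "delta_rot": [wx, wy, wz], "fingers": fingers}, ...]. A call has 1 to 5 rows; each row shifts and turns the commanded pose from where the row before left it, along the tool's axes as they then stand; what a row does not reach is not made up. A row lasts 1/10 s, in which the tool goes at most 50 mm and 8.59 degrees, less where a joint would pass 70% of its speed; a pose out of reach is approached as far as the arm can. A call with a number of a shift or a turn outside -1 to 1 is refused whole. A call with a gripper value outside its range is refused whole. The fingers move at their own pace and stop on an object; "force" is the grip in N (left out, the last holds). Time passes only in rows, so rows that do not move let the fingers close. It gives the time, the measured TCP pose, the force, the opening and the grip force at its end, in the units of the state.
- readout.get_state(): the state, without advancing time (a new reading comes with each control period).
- imaging.get_image(name): name is "side" or "top" or "wrist"; returns (picture, depth): 384x512x3 uint8, red, green, blue; 384x512 float32, m along the optical axis (not along the pixel's ray), 0 where there is no reading.
- imaging.calibration(name): a dict with "intrinsics" (3x3 intrinsics, pixels), "dist" ([k1, k2, p1, p2, k3] as OpenCV has them; the pictures are not rectified), "R" (3x3) and "t" (3): a world point X has camera coordinates R X + t; the wrist camera has in their place "hand_eye" (4x4, takes a point from camera to tool coordinates, whose origin is the TCP and whose axes are the flange's). Camera axes: x right, y down, z forward; pixel columns grow to the right and rows downward; lengths in m; the calibration is good to about 2 mm. A picture is of the moment at which its call begins: read the wrist's pose just before it. calibration takes no time and is no camera call.
- manip.sign_off(): hands the job in; it is judged then, once.
The state is a dict: "clock": time; "qpos": joint angles; "qd": joint speeds; "effort": joint torques, N m; "position": TCP position; "ee_rot": TCP orientation; "contact_force": force on the tool from outside, world axes, zero at the start; "moment": the same for the moment, N m; "width": finger opening in m; "gripper_force": force on a finger pad.
Only numpy, scipy, OpenCV 4.12 (cv2) and the standard library are available. Lean on these libraries where they do the work, as an engineer would, in place of code of your own. Each camera call takes 0.05 s, during which the arm holds its last target. There are 200 camera calls.

## Task

Record a short clip for the artist: press the black record button right down and let it come up again, then point down at the middle of the lid of the paint jar whose colour matches the sample tile lying on the collage, with the fingertips about 3 cm above the lid, and stay there for two seconds. Then point in the same way, about 3 cm above the paper, at the middle of the white gap in the collage for two seconds, and finish there, still pointing. Leave the jars, tiles, collage, grey card and the other loose things untouched and where they are, and do not point at either of the other jars on the way: cross above them well clear.

Things in the scene. Friction and masses are not known exactly. Their poses are not given: they have to be found in the camera images.
- jar_red: Closed red paint jar with a red screw lid and a white paper label round its side, 56 mm diameter, 65 mm tall, 100 to 210 g, standing loose on the cutting mat; origin at the centre of its underside, z up. The three jars differ only in colour and are dealt out in any order over the right-hand front part of the mat.
- lid_red (a point): Centre of the top face of the red jar's lid, 65 mm above the jar's underside; z up.
- jar_blue: Closed blue paint jar with a blue screw lid and a white paper label round its side, 56 mm diameter, 65 mm tall, 100 to 210 g, standing loose on the cutting mat; origin at the centre of its underside, z up. The three jars differ only in colour and are dealt out in any order over the right-hand front part of the mat.
- lid_blue (a point): Centre of the top face of the blue jar's lid, 65 mm above the jar's underside; z up.
- jar_yellow: Closed yellow paint jar with a yellow screw lid and a white paper label round its side, 56 mm diameter, 65 mm tall, 100 to 210 g, standing loose on the cutting mat; origin at the centre of its underside, z up. The three jars differ only in colour and are dealt out in any order over the right-hand front part of the mat.
- lid_yellow (a point): Centre of the top face of the yellow jar's lid, 65 mm above the jar's underside; z up.
- tile_red: Colour sample tile: wooden square 50 x 50 x 6 mm with a red painted face, lying flat and loose, 20 g; origin at the centre of its underside. One of the three tiles lies on the collage (at point tile_spot, within 10 mm), the other two on the grey card.
- tile_blue: Colour sample tile: wooden square 50 x 50 x 6 mm with a blue painted face, lying flat and loose, 20 g; origin at the centre of its underside. One of the three tiles lies on the collage (at point tile_spot, within 10 mm), the other two on the grey card.
- tile_yellow: Colour sample tile: wooden square 50 x 50 x 6 mm with a yellow painted face, lying flat and loose, 20 g; origin at the centre of its underside. One of the three tiles lies on the collage (at point tile_spot, within 10 mm), the other two on the grey card.
- collage: The collage on the left half of the mat: flat fixed board 240 mm (its x) by 300 mm (its y), 4 mm thick, covered with muted purple, ochre, brown, grey-green and pink paper shapes, with one pure white blank gap. Lies turned up to 0.3 rad; origin at the centre of its underside, z up.
- gap (a point): Middle of the white blank gap in the collage, about 60 mm across, on the collage's upper face (8 mm above the table). It is at (-30, -70) mm in the collage's frame.
- tile_spot (a point): Place on the collage's upper face where the chosen sample tile lies, at (60, 85) mm in the collage's frame.
- tile_card: Grey fixed card 90 x 190 x 4 mm near the far edge of the mat, carrying the two sample tiles that are not chosen; origin at the centre of its underside.
- record (a joint): Travel of the record push button: 0 up, 0.006 m fully down. It springs back when released; fully down takes about 5 N, pressed straight down.
- record_top (a point): Centre of the top face of the record button: black round button 32 mm in diameter in a white round housing (48 mm diameter, 12 mm high) on the mat, at the far right; it moves vertically. The top face stands 25 mm above the table. A tall document camera (column and head, to 0.42 m) stands fixed at the right edge of the table, about 0.2 m further out and beyond the button: keep clear of it.
- glue_stick: White glue stick with an orange cap, 28 mm diameter, 96 mm tall, standing loose near the far edge; origin at its underside. A bystander.
- mug: White mug, 80 mm diameter, 85 mm tall, loose, near the far edge left of the grey card, its handle pointing left (+y); origin at its underside. A bystander.
- pastel_box: Black open box of pastel sticks, 100 x 140 x 18 mm, loose, at the far right; origin at its underside. A bystander.
Things that resemble listed ones, but are neither listed nor needed, are in the scene too. Of the things like the jar_red, leave any that is pink or turquoise; of the rest the larger one is meant.

How it is judged:
On the way, in this order (a step that is already met when the one before it is completed fails the run):
1. the record button is pressed down (value of joint record above 0.0045 m), for 0.04 s.
2. the record button has come up again (value of joint record below 0.0015 m), for 0.1 s.
3. the tool point dwells just above the lid of the jar that matches the tile on the collage (((horizontal distance between tile_red and tile_spot below 0.04 m and (horizontal distance between the grasp point and lid_red below 0.025 m and z of the grasp point in the frame of lid_red between 0.02 and 0.09 m)) or (horizontal distance between tile_blue and tile_spot below 0.04 m and (horizontal distance between the grasp point and lid_blue below 0.025 m and z of the grasp point in the frame of lid_blue between 0.02 and 0.09 m)) or (horizontal distance between tile_yellow and tile_spot below 0.04 m and (horizontal distance between the grasp point and lid_yellow below 0.025 m and z of the grasp point in the frame of lid_yellow between 0.02 and 0.09 m)))), for 1.5 s.
4. the tool point dwells just above the white gap in the collage (horizontal distance between the grasp point and gap below 0.025 m and z of the grasp point in the frame of gap between 0.02 and 0.09 m), for 1.5 s.
At the end, for the whole second after the job is handed in: The tool point is still over the white gap (within 25 mm of its middle seen from above, TCP 20 to 90 mm above the paper), the record button is up again, and every jar, tile, the glue stick, mug and pastel box stands upright within 8 mm of where it began (all of step 4 and value of joint record below 0.0015 m and distance of each of jar_red, jar_blue, jar_yellow, tile_red, tile_blue, tile_yellow, glue_stick, mug, pastel_box from where it was at the start of the episode below 0.008 m and angle between each of jar_red, jar_blue, jar_yellow, tile_red, tile_blue, tile_yellow, glue_stick, mug, pastel_box's own z axis and vertical below 0.1 rad); the robot touches nothing.
It fails at once if a jar, a tile, the glue stick, the mug or the pastel box is touched (contact force between any of the fingers, the arm and jar_red above 0.3 N or contact force between any of the fingers, the arm and jar_blue above 0.3 N or contact force between any of the fingers, the arm and jar_yellow above 0.3 N or contact force between any of the fingers, the arm and tile_red above 0.3 N or contact force between any of the fingers, the arm and tile_blue above 0.3 N or contact force between any of the fingers, the arm and tile_yellow above 0.3 N or contact force between any of the fingers, the arm and glue_stick above 0.3 N or contact force between any of the fingers, the arm and mug above 0.3 N or contact force between any of the fingers, the arm and pastel_box above 0.3 N).
It fails at once if the collage or the grey card is touched (contact force between any of the fingers, the arm and collage above 0.3 N or contact force between any of the fingers, the arm and tile_card above 0.3 N).
It fails at once if a loose thing is moved, lifted or tipped (not (distance of each of jar_red, jar_blue, jar_yellow, tile_red, tile_blue, tile_yellow, glue_stick, mug, pastel_box from where it was at the start of the episode below 0.008 m and angle between each of jar_red, jar_blue, jar_yellow, tile_red, tile_blue, tile_yellow, glue_stick, mug, pastel_box's own z axis and vertical below 0.1 rad)).
It fails at once if the tool points at a jar of another colour (within 25 mm of its middle and TCP less than 90 mm above its lid) ((horizontal distance between tile_red and tile_spot below 0.04 m and ((horizontal distance between the grasp point and lid_blue below 0.025 m and z of the grasp point in the frame of lid_blue between 0.02 and 0.09 m) or (horizontal distance between the grasp point and lid_yellow below 0.025 m and z of the grasp point in the frame of lid_yellow between 0.02 and 0.09 m))) or (horizontal distance between tile_blue and tile_spot below 0.04 m and ((horizontal distance between the grasp point and lid_red below 0.025 m and z of the grasp point in the frame of lid_red between 0.02 and 0.09 m) or (horizontal distance between the grasp point and lid_yellow below 0.025 m and z of the grasp point in the frame of lid_yellow between 0.02 and 0.09 m))) or (horizontal distance between tile_yellow and tile_spot below 0.04 m and ((horizontal distance between the grasp point and lid_red below 0.025 m and z of the grasp point in the frame of lid_red between 0.02 and 0.09 m) or (horizontal distance between the grasp point and lid_blue below 0.025 m and z of the grasp point in the frame of lid_blue between 0.02 and 0.09 m)))).
It also fails if it takes over 54 s, if anything falls off the work surface, if the arm or the gripper's body presses on something with over 40 N, if the wrist force passes 120 N, or if a joint passes its speed limit or range.

## Working session

There is one attempt and no reset: what is moved stays moved. The work goes in short steps, Python scripts to look and compute and a tool call to move; the robot and the scene stay as the last step left them, time stands still between calls to the robot, and variables do not carry over. Pictures are saved under pics/ and viewed, at most 10 in all, crops included, and the job is handed in when it is done.

Besides the shell and the picture viewer there is one more tool, called after "Call:" as name(argument=value, ...) on one line, values as JSON. servo_tool: Moves the arm, as the interface text tells. Its arguments: {"type":"object","properties":{"moves":{"type":"array"},"force":{"type":"number"}},"required":["moves"]}

```bash
mkdir -p pics; python3 - <<'E'
from rig import readout, imaging
import cv2, numpy as np
s=readout.get_state();print(s['clock'],s['position'],s['ee_rot'],s['width'])
for n in('top','side'):
    p,d=imaging.get_image(n);cv2.imwrite(f'pics/{n}.png',p[:,:,::-1]);np.savez(f'{n}.npz',p=p,d=d)
    c=imaging.calibration(n);print(n,c)
E
```

```text
0.0 [ 0.19692586 -0.53968132  0.24912274] [-9.36030514e-04  9.84743569e-01  1.74009266e-01 -4.94102490e-05] 0.08532032465392889
top {'intrinsics': array([[355.3089646,   0.       , 255.8896188],
       [  0.       , 355.3089646, 193.1581091],
       [  0.       ,   0.       ,   1.       ]]), 'dist': array([-0.09134621,  0.        ,  0.        ,  0.        ,  0.        ]), 'R': array([[ 0.01992241, -0.99974176,  0.01093172],
       [-0.9913503 , -0.02117147, -0.12952359],
       [ 0.12972158, -0.00825675, -0.99151608]]), 't': array([-0.10369215,  0.51952057,  0.91764102])}
side {'intrinsics': array([[386.50808832,   0.        , 252.67987759],
       [  0.        , 386.50808832, 187.6096482 ],
       [  0.        ,   0.        ,   1.        ]]), 'dist': array([-0.02560024,  0.        ,  0.        ,  0.        ,  0.        ]), 'R': array([[-0.99360554, -0.11195662,  0.01462011],
       [-0.09411546,  0.74972986, -0.65501712],
       [ 0.06237237, -0.65220461, -0.75547259]]), 't': array([0.4802403 , 0.16430107, 1.01477426])}
```

View pics/top.png

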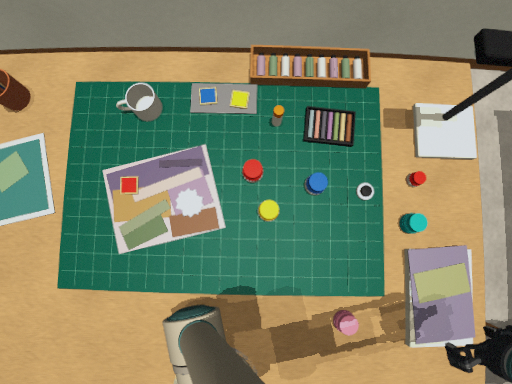

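View pics/side.png

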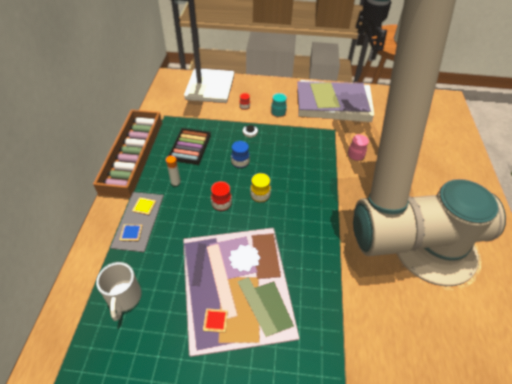

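The top view shows the red tile on the collage at (129,185) and the white gap at (189,203). The black record button in its white housing is at (366,191). The blue jar is at (317,183) and the yellow at (269,210).
The red candidates are the jar on the mat at (253,170) and a small red jar off the mat at (417,179). The one at (253,170) fits, since it is larger and on the mat. The pink (346,322) and turquoise (415,222) jars are decoys.

```bash
cat > h.py <<'E'
import numpy as np, cv2
from rig import imaging
def ray(n,uv,z):
    c=imaging.calibration(n)
    x=cv2.undistortPoints(np.array([[uv]],float),c['intrinsics'],c['dist'])[0,0]
    R,t=c['R'],c['t']; o=-R.T@t; d=R.T@np.r_[x,1]
    return o+d*(z-o[2])/d[2]
def blobs(m,amin=15):
    k,l,s,c=cv2.connectedComponentsWithStats(m.astype(np.uint8))
    return [(s[i,4],c[i].round(1),l==i,s[i,:4]) for i in range(1,k) if s[i,4]>=amin]
E
python3 - <<'E'
from h import *
for n in('top','side'):
    p=np.load(n+'.npz')['p'];hsv=cv2.cvtColor(p,cv2.COLOR_RGB2HSV);H,S,V=[hsv[...,i].astype(int) for i in range(3)]
    M=dict(red=((H<5)|(H>175))&(S>190)&(V>110),blue=(abs(H-110)<10)&(S>170)&(V>80),yellow=(abs(H-29)<5)&(S>170)&(V>120),white=(S<18)&(V>215),black=(V<45))
    for k,m in M.items():
        z=.069 if k in('red','blue','yellow') else (.008 if k=='white' else .025)
        for a,c,_,bb in blobs(m,25):
            q=ray(n,c,z)
            if .2<q[0]<.85 and -.65<q[1]<.45: print(n,k,a,c,bb,q.round(3),'z0.014' ,ray(n,c,.014)[:2].round(3))
p=np.load('top.npz')['p'][:,:,::-1]
a=cv2.resize(p[140:240,230:440],None,fx=3.5,fy=3.5,interpolation=cv2.INTER_CUBIC)
cv2.imwrite('pics/crop.png',a)
E
```

```text
top red 271 [252.2 169.3] [243 160  19  21] [ 0.579 -0.082  0.069] z0.014 [ 0.59  -0.082]
top red 150 [417.5 177.8] [410 172  16  14] [ 0.567 -0.522  0.069] z0.014 [ 0.578 -0.548]
top red 195 [128.5 184.5] [122 178  14  14] [0.533 0.24  0.069] z0.014 [0.541 0.26 ]
top blue 167 [207.3  95.2] [201  89  14  13] [0.781 0.044 0.069] z0.014 [0.804 0.052]
top blue 316 [317.1 182.2] [307 173  21  20] [ 0.549 -0.251  0.069] z0.014 [ 0.558 -0.262]
top yellow 187 [239.1  98.7] [232  92  16  15] [ 0.772 -0.042  0.069] z0.014 [ 0.795 -0.04 ]
top yellow 299 [268.5 209.7] [259 200  20  20] [ 0.475 -0.126  0.069] z0.014 [ 0.48  -0.128]
top white 151 [144.5 102.8] [137  97  17  13] [0.781 0.233 0.008] z0.014 [0.779 0.231]
top white 273 [433.4 108. ] [417 103  38  11] [ 0.79  -0.612  0.008] z0.014 [ 0.787 -0.609]
top white 788 [198.4 198. ] [176 145  48  83] [0.508 0.065 0.008] z0.014 [0.508 0.064]
top white 30 [143.9 160.5] [136 158  18   6] [0.611 0.223 0.008] z0.014 [0.609 0.221]
top white 39 [362.6 191.9] [358 184  15  15] [ 0.535 -0.391  0.008] z0.014 [ 0.534 -0.389]
top white 32 [110.5 204.5] [1
[... 878 characters left out ...]
231.5] [124 227  14  10] [0.78  0.084 0.069] z0.014 [0.804 0.049]
side yellow 226 [260.3 180.4] [251 173  19  15] [ 0.477 -0.126  0.069] z0.014 [ 0.48  -0.175]
side yellow 180 [143.7 205.3] [135 199  19  14] [ 0.772 -0.     0.069] z0.014 [ 0.795 -0.041]
side white 99 [191.1  83.2] [186  71  10  24] [ 0.794 -0.647  0.008] z0.014 [ 0.792 -0.639]
side white 577 [243.9 257.6] [229 244  31  27] [0.496 0.088 0.008] z0.014 [0.496 0.091]
side white 148 [119.3 288.3] [109 281  22  14] [0.782 0.208 0.008] z0.014 [0.779 0.211]
side white 37 [112.3 303.3] [111 297   4  13] [0.785 0.247 0.008] z0.014 [0.783 0.249]
side black 71 [191.1 159.8] [178 150  26  14] [ 0.699 -0.223  0.025] z0.014 [ 0.703 -0.234]
```

View pics/crop.png

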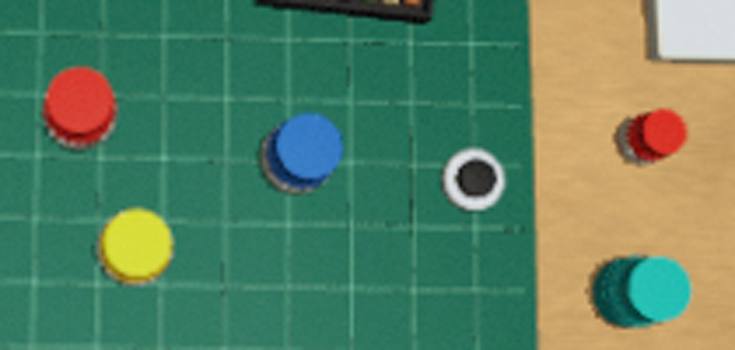

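The crop confirms it: the large red jar on the mat (crop 80,105) is the target, and the red jar off the mat (660,133) is clearly smaller. Next I locate the button in both views.

```bash
cat >> h.py <<'E'
from scipy.spatial.transform import Rotation
def go(t):
    from rig import readout
    s=readout.get_state(); w,x,y,z=s['ee_rot']; R=Rotation.from_quat([x,y,z,w]).as_matrix()
    print('t',round(s['clock'],2),'pos',np.round(s['position'],4),'F',np.round(s['contact_force'],1),'w',round(s['width'],4))
    print('units total',np.round(R.T@(np.array(t)-s['position'])/.2,3),'zaxis',R[:,2].round(3))
E
python3 - <<'E'
from h import *
for n,(x0,x1,y0,y1) in dict(top=(356,377,181,202),side=(241,259,123,139)).items():
    p=np.load(n+'.npz')['p'];V=p.max(2)[y0:y1,x0:x1]
    for a,c,_,bb in blobs(V<70,8): c=c+[x0,y0];print(n,a,c,ray(n,c,.025).round(4))
p=np.load('top.npz')['p'][170:236,160:226];g=blobs((p.min(2)>205),100)
for a,c,m,bb in g: 
  m=cv2.morphologyEx(m.astype(np.uint8),cv2.MORPH_OPEN,np.ones((9,9)))
  for b in blobs(m>0,100): print('gap',b[0],b[3],ray('top',b[1]+[160,170],.008).round(4))
go([.539,-.394,.10])
E
```

```text
top 86 [365.5 190.6] [ 0.5363 -0.3934  0.025 ]
side 27 [250.  127.8] [ 0.5373 -0.3958  0.025 ]
gap 464 [18 21 24 23] [0.4963 0.0893 0.008 ]
t 0.1 pos [ 0.1969 -0.5398  0.2492] F [ 0.3  0.4 -0.2] w 0.0855
units total [ 1.856 -0.097  0.747] zaxis [-0.     0.002 -1.   ]
```

Call:
servo_tool(moves=[{"dp":[0.1,-0.01,0],"delta_rot":[0,0,0],"fingers":0},{"dp":[0.2,-0.01,0],"delta_rot":[0,0,0],"fingers":0},{"dp":[0.2,-0.01,0],"delta_rot":[0,0,0],"fingers":0},{"dp":[0.2,-0.01,0],"delta_rot":[0,0,0],"fingers":0},{"dp":[0.2,-0.01,0],"delta_rot":[0,0,0],"fingers":0}])

```text
clock: 0.6
position: [0.3639, -0.4682, 0.2496]
ee_rot: [-0.0, 0.985, 0.174, -0.0]
contact_force: [0.4, -0.5, 0.2]
width: 0.0126
gripper_force: 0.0
```

Call:
servo_tool(moves=[{"dp":[0.2,-0.01,0],"delta_rot":[0,0,0],"fingers":0},{"dp":[0.2,-0.01,0],"delta_rot":[0,0,0],"fingers":0},{"dp":[0.2,-0.01,0],"delta_rot":[0,0,0],"fingers":0},{"dp":[0.2,-0.01,0],"delta_rot":[0,0,0],"fingers":0},{"dp":[0.15,-0.01,0],"delta_rot":[0,0,0],"fingers":0}])

```text
clock: 1.1
position: [0.5398, -0.3931, 0.2493]
ee_rot: [-0.0, 0.985, 0.175, 0.0]
contact_force: [-0.0, -1.1, -0.7]
width: -0.0003
gripper_force: 0.0
```

Call:
servo_tool(moves=[{"dp":[0.1,0,0.1],"delta_rot":[0,0,0],"fingers":0},{"dp":[0.08,0,0.2],"delta_rot":[0,0,0],"fingers":0},{"dp":[0,0,0.2],"delta_rot":[0,0,0],"fingers":0},{"dp":[0,0,0.15],"delta_rot":[0,0,0],"fingers":0},{"dp":[0,0,0],"delta_rot":[0,0,0],"fingers":0}])

```text
clock: 1.6
position: [0.5688, -0.3796, 0.1141]
ee_rot: [-0.005, 0.985, 0.174, -0.004]
contact_force: [-1.5, 0.5, -0.2]
width: 0.0001
gripper_force: 0.0
```

```bash
python3 -c "
from h import *
go([.537,-.394,.044])"
```

```text
t 1.6 pos [ 0.5688 -0.3796  0.1141] F [-1.5  0.5 -0.2] w 0.0001
units total [-0.172  0.017  0.351] zaxis [-0.009  0.008 -1.   ]
```

Call:
servo_tool(moves=[{"dp":[-0.1,0.01,0],"delta_rot":[0,0,0],"fingers":0},{"dp":[-0.07,0.01,0],"delta_rot":[0,0,0],"fingers":0},{"dp":[0,0,0.15],"delta_rot":[0,0,0],"fingers":0},{"dp":[0,0,0.1],"delta_rot":[0,0,0],"fingers":0},{"dp":[0,0,0],"delta_rot":[0,0,0],"fingers":0}])

```text
clock: 2.1
position: [0.5388, -0.3981, 0.0695]
ee_rot: [-0.001, 0.985, 0.173, -0.001]
contact_force: [0.1, -0.4, 0.0]
width: 0.0001
gripper_force: 0.0
```

```bash
python3 -c "
from h import *
go([.537,-.394,.044])"
```

```text
t 2.1 pos [ 0.5388 -0.3981  0.0695] F [ 0.1 -0.4  0. ] w 0.0001
units total [-0.001 -0.022  0.128] zaxis [-0.002  0.001 -1.   ]
```

Call:
servo_tool(moves=[{"dp":[0,-0.02,0.06],"delta_rot":[0,0,0],"fingers":0},{"dp":[0,0,0.05],"delta_rot":[0,0,0],"fingers":0},{"dp":[0,0,0.02],"delta_rot":[0,0,0],"fingers":0},{"dp":[0,0,0.02],"delta_rot":[0,0,0],"fingers":0},{"dp":[0,0,0],"delta_rot":[0,0,0],"fingers":0}])

```text
clock: 2.6
position: [0.5395, -0.3939, 0.0401]
ee_rot: [-0.0, 0.985, 0.174, -0.0]
contact_force: [-2.0, 0.8, 4.9]
width: 0.0001
gripper_force: 1.7
```

Call:
servo_tool(moves=[{"dp":[0,0,0.01],"delta_rot":[0,0,0],"fingers":0},{"dp":[0,0,0.01],"delta_rot":[0,0,0],"fingers":0},{"dp":[0,0,0],"delta_rot":[0,0,0],"fingers":0},{"dp":[0,0,0],"delta_rot":[0,0,0],"fingers":0}])

```text
clock: 3.0
position: [0.5397, -0.394, 0.0377]
ee_rot: [0.0, 0.985, 0.174, 0.0]
contact_force: [-3.5, 1.9, 9.5]
width: 0.0001
gripper_force: 5.0
```

Call:
servo_tool(moves=[{"dp":[0,0,-0.05],"delta_rot":[0,0,0],"fingers":0},{"dp":[0,0,-0.1],"delta_rot":[0,0,0],"fingers":0},{"dp":[0,0,-0.2],"delta_rot":[0,0,0],"fingers":0},{"dp":[0,0,-0.2],"delta_rot":[0,0,0],"fingers":0},{"dp":[0,0,-0.2],"delta_rot":[0,0,0],"fingers":0}])

```text
clock: 3.5
position: [0.5401, -0.394, 0.1875]
ee_rot: [0.0, 0.985, 0.174, 0.0]
contact_force: [0.5, -0.1, -0.1]
width: 0.0001
gripper_force: 0.0
```

Call:
servo_tool(moves=[{"dp":[0,0,-0.2],"delta_rot":[0,0,0],"fingers":0},{"dp":[0,0,-0.15],"delta_rot":[0,0,0],"fingers":0},{"dp":[0,0,0],"delta_rot":[0,0,0],"fingers":0}])

```text
clock: 3.8
position: [0.5421, -0.3957, 0.2622]
ee_rot: [0.005, 0.985, 0.174, 0.004]
contact_force: [0.6, 0.4, 0.5]
width: 0.0002
gripper_force: 0.0
```

```bash
python3 -c "
from h import *
p,d=imaging.get_image('side')
cv2.imwrite('pics/s2.png',cv2.resize(p[70:270,130:330,::-1],None,fx=3,fy=3,interpolation=2))
go([.581,-.082,.118])"
```

```text
t 3.85 pos [ 0.5411 -0.3949  0.2591] F [-0.4  1.4  0. ] w -0.0002
units total [ 0.721 -1.405  0.7  ] zaxis [ 0.005 -0.005 -1.   ]
```

View pics/s2.png

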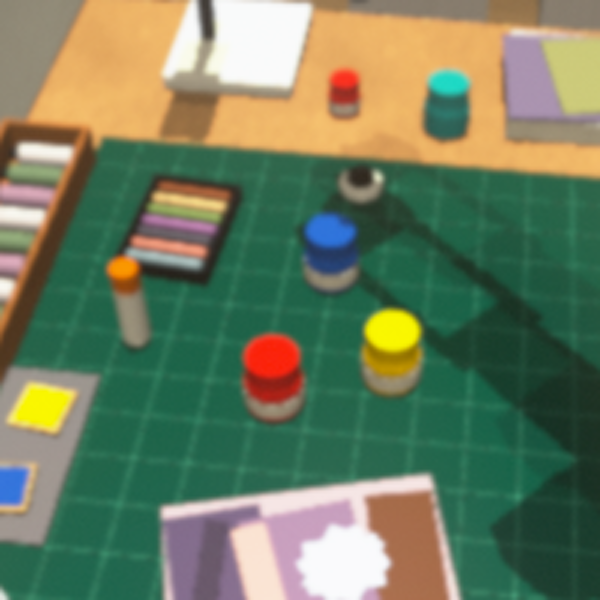

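The button is back up (crop 360,178). The jars are undisturbed, and the red lid's centre at crop (272,357) agrees with my estimate. I now cross at height to the red lid.

Call:
servo_tool(moves=[{"dp":[0.09,-0.17,0],"delta_rot":[0,0,0],"fingers":0},{"dp":[0.09,-0.18,0],"delta_rot":[0,0,0],"fingers":0},{"dp":[0.09,-0.18,0],"delta_rot":[0,0,0],"fingers":0},{"dp":[0.09,-0.18,0],"delta_rot":[0,0,0],"fingers":0},{"dp":[0.09,-0.18,0],"delta_rot":[0,0,0],"fingers":0}])

```text
clock: 4.35
position: [0.5627, -0.194, 0.2541]
ee_rot: [-0.001, 0.985, 0.174, -0.001]
contact_force: [0.6, 0.5, 0.7]
width: 0.0002
gripper_force: 0.0
```

Call:
servo_tool(moves=[{"dp":[0.09,-0.17,0],"delta_rot":[0,0,0],"fingers":0},{"dp":[0.09,-0.18,0],"delta_rot":[0,0,0],"fingers":0},{"dp":[0.09,-0.16,0],"delta_rot":[0,0,0],"fingers":0},{"dp":[0,0,0],"delta_rot":[0,0,0],"fingers":0},{"dp":[0,0,0],"delta_rot":[0,0,0],"fingers":0}])

```text
clock: 4.85
position: [0.5786, -0.0808, 0.2546]
ee_rot: [-0.0, 0.985, 0.175, -0.001]
contact_force: [-0.4, 0.3, -0.5]
width: -0.0
gripper_force: 0.0
```

```bash
python3 -c "
from h import *
go([.581,-.081,.119])"
```

```text
t 4.85 pos [ 0.5786 -0.0808  0.2546] F [-0.4  0.3 -0.5] w -0.0
units total [0.012 0.006 0.678] zaxis [-0.002 -0.    -1.   ]
```

Call:
servo_tool(moves=[{"dp":[0.01,0,0.15],"delta_rot":[0,0,0],"fingers":0},{"dp":[0,0,0.2],"delta_rot":[0,0,0],"fingers":0},{"dp":[0,0,0.15],"delta_rot":[0,0,0],"fingers":0},{"dp":[0,0,0.1],"delta_rot":[0,0,0],"fingers":0},{"dp":[0,0,0.05],"delta_rot":[0,0,0],"fingers":0}])

```text
clock: 5.35
position: [0.5791, -0.0821, 0.123]
ee_rot: [-0.001, 0.985, 0.173, -0.002]
contact_force: [-1.5, -0.2, -0.2]
width: 0.0002
gripper_force: 0.0
```

```bash
python3 -c "
from h import *
p,d=imaging.get_image('top')
cv2.imwrite('pics/t3.png',cv2.resize(p[120:260,170:350,::-1],None,fx=3,fy=3,interpolation=2))
go([.581,-.081,.119])"
```

```text
t 5.4 pos [ 0.579  -0.0819  0.1226] F [-0.5 -0.2 -1.1] w 0.0001
units total [ 0.011 -0.001  0.018] zaxis [-0.006  0.001 -1.   ]
```

View pics/t3.png

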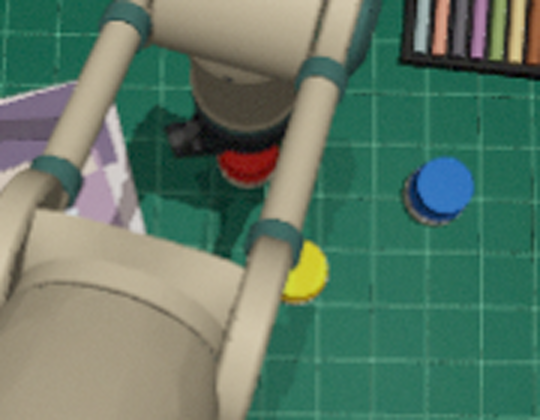

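The gripper covers the red lid at crop (248,165), and the yellow (305,270) and blue (440,188) jars are undisturbed. I dwell here for just over two seconds.

Call:
servo_tool(moves=[{"dp":[0.01,0,0.02],"delta_rot":[0,0,0],"fingers":0},{"dp":[0,0,0],"delta_rot":[0,0,0],"fingers":0},{"dp":[0,0,0],"delta_rot":[0,0,0],"fingers":0},{"dp":[0,0,0],"delta_rot":[0,0,0],"fingers":0},{"dp":[0,0,0],"delta_rot":[0,0,0],"fingers":0}])

```text
clock: 5.9
position: [0.5831, -0.0802, 0.1228]
ee_rot: [0.0, 0.985, 0.174, 0.001]
contact_force: [0.4, 0.2, 0.3]
width: -0.0001
gripper_force: 0.0
```

Call:
servo_tool(moves=[{"dp":[0,0,0],"delta_rot":[0,0,0],"fingers":0},{"dp":[0,0,0],"delta_rot":[0,0,0],"fingers":0},{"dp":[0,0,0],"delta_rot":[0,0,0],"fingers":0},{"dp":[0,0,0],"delta_rot":[0,0,0],"fingers":0},{"dp":[0,0,0],"delta_rot":[0,0,0],"fingers":0}])

```text
clock: 6.4
position: [0.5827, -0.0802, 0.122]
ee_rot: [0.0, 0.985, 0.174, -0.0]
contact_force: [0.2, -0.0, 0.2]
width: 0.0001
gripper_force: 0.0
```

Call:
servo_tool(moves=[{"dp":[0,0,0],"delta_rot":[0,0,0],"fingers":0},{"dp":[0,0,0],"delta_rot":[0,0,0],"fingers":0},{"dp":[0,0,0],"delta_rot":[0,0,0],"fingers":0},{"dp":[0,0,0],"delta_rot":[0,0,0],"fingers":0},{"dp":[0,0,0],"delta_rot":[0,0,0],"fingers":0}])

```text
clock: 6.9
position: [0.5828, -0.0802, 0.122]
ee_rot: [0.0, 0.985, 0.174, 0.0]
contact_force: [-0.1, 0.1, 0.1]
width: 0.0004
gripper_force: 0.0
```

Call:
servo_tool(moves=[{"dp":[0,0,0],"delta_rot":[0,0,0],"fingers":0},{"dp":[0,0,0],"delta_rot":[0,0,0],"fingers":0},{"dp":[0,0,0],"delta_rot":[0,0,0],"fingers":0},{"dp":[0,0,0],"delta_rot":[0,0,0],"fingers":0},{"dp":[0,0,0],"delta_rot":[0,0,0],"fingers":0}])

```text
clock: 7.4
position: [0.5828, -0.0802, 0.122]
ee_rot: [0.0, 0.985, 0.174, 0.0]
contact_force: [0.6, -0.0, 0.4]
width: 0.0001
gripper_force: 0.0
```

Call:
servo_tool(moves=[{"dp":[0,0,0],"delta_rot":[0,0,0],"fingers":0},{"dp":[0,0,0],"delta_rot":[0,0,0],"fingers":0},{"dp":[0,0,-0.15],"delta_rot":[0,0,0],"fingers":0},{"dp":[0,0,-0.2],"delta_rot":[0,0,0],"fingers":0},{"dp":[0,0,-0.2],"delta_rot":[0,0,0],"fingers":0}])

```text
clock: 7.9
position: [0.5823, -0.0801, 0.2327]
ee_rot: [-0.0, 0.985, 0.174, -0.001]
contact_force: [0.2, 0.3, -0.6]
width: 0.0001
gripper_force: 0.0
```

```bash
python3 -c "
from h import *
go([.496,.089,.058])"
```

```text
t 7.9 pos [ 0.5823 -0.0801  0.2327] F [ 0.2  0.3 -0.6] w 0.0001
units total [-0.115 -0.941  0.874] zaxis [-0.002  0.    -1.   ]
```

Call:
servo_tool(moves=[{"dp":[-0.02,-0.15,0],"delta_rot":[0,0,0],"fingers":0},{"dp":[-0.02,-0.2,0],"delta_rot":[0,0,0],"fingers":0},{"dp":[-0.03,-0.2,0],"delta_rot":[0,0,0],"fingers":0},{"dp":[-0.02,-0.2,0],"delta_rot":[0,0,0],"fingers":0},{"dp":[-0.03,-0.19,0],"delta_rot":[0,0,0],"fingers":0}])

```text
clock: 8.4
position: [0.4949, 0.0896, 0.2321]
ee_rot: [-0.0, 0.985, 0.174, 0.0]
contact_force: [0.1, -0.7, 0.1]
width: -0.0001
gripper_force: 0.0
```

Call:
servo_tool(moves=[{"dp":[0,0,0.1],"delta_rot":[0,0,0],"fingers":0},{"dp":[0,0,0.2],"delta_rot":[0,0,0],"fingers":0},{"dp":[0,0,0.2],"delta_rot":[0,0,0],"fingers":0},{"dp":[0,0,0.15],"delta_rot":[0,0,0],"fingers":0},{"dp":[0,0,0],"delta_rot":[0,0,0],"fingers":0}])

```text
clock: 8.9
position: [0.4923, 0.0881, 0.0985]
ee_rot: [-0.001, 0.985, 0.174, -0.005]
contact_force: [-1.2, -0.7, 0.4]
width: -0.0002
gripper_force: 0.0
```

```bash
python3 -c "
from h import *
go([.496,.089,.058])"
```

```text
t 8.9 pos [0.4923 0.0881 0.0985] F [-1.2 -0.7  0.4] w -0.0002
units total [0.021 0.003 0.202] zaxis [-0.009 -0.    -1.   ]
```

Call:
servo_tool(moves=[{"dp":[0.01,0,0.1],"delta_rot":[0,0,0],"fingers":0},{"dp":[0,0,0.06],"delta_rot":[0,0,0],"fingers":0},{"dp":[0,0,0.03],"delta_rot":[0,0,0],"fingers":0},{"dp":[0,0,0],"delta_rot":[0,0,0],"fingers":0},{"dp":[0,0,0],"delta_rot":[0,0,0],"fingers":0}])

```text
clock: 9.4
position: [0.4982, 0.0889, 0.0647]
ee_rot: [0.0, 0.985, 0.174, 0.001]
contact_force: [0.9, -0.5, 0.0]
width: 0.0001
gripper_force: 0.0
```

Call:
servo_tool(moves=[{"dp":[0,0,0],"delta_rot":[0,0,0],"fingers":0},{"dp":[0,0,0],"delta_rot":[0,0,0],"fingers":0},{"dp":[0,0,0],"delta_rot":[0,0,0],"fingers":0},{"dp":[0,0,0],"delta_rot":[0,0,0],"fingers":0},{"dp":[0,0,0],"delta_rot":[0,0,0],"fingers":0}])

```text
clock: 9.9
position: [0.4977, 0.0889, 0.0641]
ee_rot: [0.0, 0.985, 0.174, 0.0]
contact_force: [0.3, -0.5, 0.2]
width: 0.0001
gripper_force: 0.0
```

Call:
servo_tool(moves=[{"dp":[0,0,0],"delta_rot":[0,0,0],"fingers":0},{"dp":[0,0,0],"delta_rot":[0,0,0],"fingers":0},{"dp":[0,0,0],"delta_rot":[0,0,0],"fingers":0},{"dp":[0,0,0],"delta_rot":[0,0,0],"fingers":0},{"dp":[0,0,0],"delta_rot":[0,0,0],"fingers":0}])

```text
clock: 10.4
position: [0.4977, 0.0889, 0.064]
ee_rot: [0.0, 0.985, 0.174, -0.0]
contact_force: [-0.4, 0.1, 0.1]
width: -0.0001
gripper_force: 0.0
```

Call:
servo_tool(moves=[{"dp":[0,0,0],"delta_rot":[0,0,0],"fingers":0},{"dp":[0,0,0],"delta_rot":[0,0,0],"fingers":0},{"dp":[0,0,0],"delta_rot":[0,0,0],"fingers":0},{"dp":[0,0,0],"delta_rot":[0,0,0],"fingers":0},{"dp":[0,0,0],"delta_rot":[0,0,0],"fingers":0}])

```text
clock: 10.9
position: [0.4977, 0.0889, 0.064]
ee_rot: [0.0, 0.985, 0.174, 0.0]
contact_force: [0.9, -0.3, 0.2]
width: 0.0001
gripper_force: 0.0
```

Call:
servo_tool(moves=[{"dp":[0,0,0],"delta_rot":[0,0,0],"fingers":0},{"dp":[0,0,0],"delta_rot":[0,0,0],"fingers":0},{"dp":[0,0,0],"delta_rot":[0,0,0],"fingers":0},{"dp":[0,0,0],"delta_rot":[0,0,0],"fingers":0},{"dp":[0,0,0],"delta_rot":[0,0,0],"fingers":0}])

```text
clock: 11.4
position: [0.4977, 0.0889, 0.064]
ee_rot: [0.0, 0.985, 0.174, 0.0]
contact_force: [-0.2, -0.1, 0.2]
width: 0.0
gripper_force: 0.0
```

```bash
python3 -c "
from h import *
p,d=imaging.get_image('side');cv2.imwrite('pics/s4.png',p[:,:,::-1])
go([.496,.089,.058])"
```

```text
t 11.45 pos [0.4977 0.0889 0.064 ] F [-0.6  0.6  0.2] w -0.0005
units total [-0.008 -0.003  0.03 ] zaxis [-0. -0. -1.]
```

View pics/s4.png

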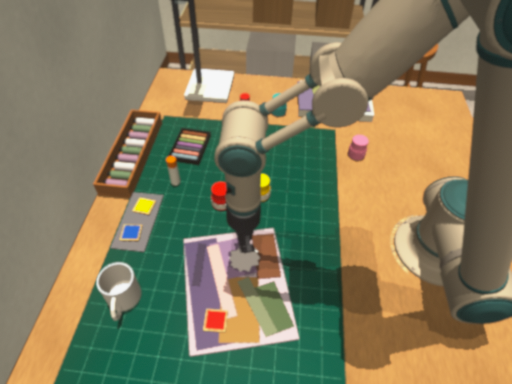

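The fingertips are over the white gap at (243,258), about 37 mm above the paper, and everything else is where it started. I'm handing in.

```bash
python3 -c "
from rig import manip
print(manip.sign_off())"
```

```text
the job is handed in; nothing more can be done
None
```

I pressed the record button and it came back up, pointed at the red jar's lid for over two seconds, then at the white gap, where the arm is still pointing (fingertips about 3.5 cm up both times); the job is handed in at 11.5 s and I saw nothing disturbed, but no verdict came back.

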